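# Take the stone nut off the flat-stone sharpener

## Robot

A 7-joint arm with a two-finger parallel gripper is mounted at the origin on a cart in front of the work surface, level with it; the furniture and walls round the work are solid. World frame = base frame: x ahead of the robot, y to its left, z up, the work surface at z = 0. Lengths are in m, angles in rad, forces in N, time in s.
With the tool pointing down it reaches from about 0.4 to 0.875 m from the base axis. Payload 4.4 kg.
Tool frame: the origin (TCP) lies midway between the tips of the shut fingers; the grasp point (between the pads) lies 19 mm behind it (r.grip_depth is the distance from the TCP to the grasp point, in m); z points along the fingers, x is the direction in which the jaws open and shut, and the axes are right-handed (so a half turn about z gives the same grasp; the last joint's range is limited). The gripper opens to 85 mm and grips with 20 to 120 N. Pads are 22 mm wide; open, the fingers measure 114 mm over their backs; the gripper's body (76 mm by 85 mm) begins 54 mm behind the grasp point. The pads swing forward as they close: fully open they stand 13 mm farther back than shut.
Start: joints at [-1.398, 0.628, 0.038, 1.517, -0.027, 0.996, -0.02], TCP at [0.154, 0.632, 0.231] pointing down, gripper open.
Joint ranges: [-3.06, 3.06], [-0.37, 2.12], [-1.25, 1.32], [0.18, 2.47], [-1.1, 4.24], [0.23, 1.98], [-2.94, 2.94]. Speed limits (rad/s): [2.57, 2.57, 3.14, 3.14, 3.14, 3.14, 3.14].

## Interface

Orientations are given as a 3x3 rotation matrix whose columns are the frame's x, y, z axes.
In Python, from plant import readout, camera, job, r gives the robot as it stands. The module is installed in compiled form; this text tells all that it offers.
- The arm moves only by the tool send_rows, never from a script. Its argument "rows" is a list of rows, each an object with "slide": the shift along the world's x, y, z in mm, a list of three; "turn": the turn, a rotation vector about the world's x, y, z in degrees, a list of three. In form: [{"slide": [dx, dy, dz], "turn": [rx, ry, rz]}, ...]. A call has 1 to 20 rows; each row shifts and turns the commanded pose from where the row before left it; what a row does not reach is not made up. A row lasts 1/8 s, in which the tool goes at most 62.5 mm and 10.7 degrees, less where a joint would pass 70% of its speed; a pose out of reach is approached as far as the arm can. A call is refused whole if a number of a shift passes 62.5 or a number of a turn 10.7, either way. A call with a gripper value outside its range is refused whole. "fingers" is the gripper's target within -1 to 1 (fully open at 1, half-way at 0, shut at -1), set as the call begins (left out, the last holds). The fingers move at their own pace and stop on an object; "squeeze" is the grip in N (left out, the last holds). Time passes only in rows, so rows that do not move let the fingers close. It gives the time, the measured TCP pose, the force and the opening at its end, in the units of the state.
- readout.observe(): the state, without advancing time (a new reading comes with each control period).
- camera(name): name is "side" or "top" or "wrist"; returns a dict with "img" (400x640x3 uint8, red, green, blue), "depth" (400x640 float32, m along the optical axis (not along the pixel's ray), 0 where there is no reading), "vertical_fov" (degrees; the focal length in pixels is half the picture's height over the tangent of half this angle, whatever the lens; pixels are square), "cx", "cy" (the principal point, pixels), "eye" and "orientation" of the camera in the world; the wrist camera has in their place "mount" (4x4, takes a point from camera to tool coordinates, whose origin is the TCP and whose axes are the tool frame's). Camera axes: x right, y down, z forward; pixel columns grow to the right and rows downward; lengths in m; the calibration is good to about 2 mm. The wrist camera is an equidistant fisheye: a pixel r from the principal point sees the ray r / f radians off the axis. A picture is of the moment at which its call begins: read the wrist's pose just before it.
- job.job_done(): hands the job in, once; it reports no verdict.
The state is a dict: "time_s": time; "q": joint angles; "qvel": joint speeds; "tau": joint torques, N m; "position": TCP position; "tcp_rot": TCP orientation; "wrist_force": force on the tool from outside, world axes, zero at the start; "ft_torque": the same for the moment, N m; "gripper_width": finger opening in m.
Only numpy, scipy, OpenCV 4.12 (cv2) and the standard library are available. Lean on these libraries where they do the work, as an engineer would, in place of code of your own. Each camera call takes 0.05 s, during which the arm holds its last target.

## Task

The spindle nose of the flat-stone sharpener needs cleaning. Swing the truing arm out to the left until it is clear of the stone, then take the quick-lock nut off the spindle: nobody remembers whether it is set left-handed or right-handed, so feel which way it comes loose. Lift it off and finish still holding it upright above the spindle, with at least 5 cm of room over the tip for my brush; do not put it down or let go, leave the things lying about alone, and do not lean on the brittle stone.

Things in the scene. Friction and masses are not known exactly. Their poses are not given: they have to be found in the camera images.
- sharpener: bench sharpening machine with a horizontal round stone, bolted to the bench: grey housing 240 x 210 mm (x, y), round drip pan of 104 mm radius up to 100 mm high. Origin under the spindle axis on the bench top; its x axis points from the control-panel side to the back, y to its left, z up. The spindle is locked and does not turn.
- stone: red-brown sharpening stone on the machine, fixed, brittle: disc of 85 mm radius about the spindle axis, its top face 110 mm above the bench. Its body frame is the sharpener's frame.
- nut: dark steel hexagon cap nut with a brass button on top, on the spindle in the middle of the stone: 46 mm across flats (53 mm over corners), 38 mm high plus the 3 mm button, 0.10 to 0.21 kg. Origin at the centre of its underside, about 116 mm above the bench while locked; z up. Its flat faces look along 30, 90, 150, 210, 270 and 330 degrees from its x axis. Hollow: it covers the spindle nose.
- spindle_tip (a point): top centre of the spindle nose (inside the nut at the start), 141 mm above the bench, on the spindle axis. The nose stands 25 mm out of a sprung aluminium flange of 28 mm radius, whose top is 6 mm above the stone and which pushes the nut up with about 9 N.
- truing_arm (a joint): swing of the truing arm about its vertical pillar, rad: -0.25 to 0.3 at the start, where the arm lies over the nut; grows as the arm swings clockwise seen from above, out to the machine's left, up to a stop at 1.75; the arm is clear of the stone from 1.0 on. Stiff hinge that stays where left and needs 1 to 2 N at the knob.
- pivot (a point): hinge axis of the truing arm on top of its pillar at the machine's back left, 120 mm from the spindle axis, 165 mm above the bench
- truing_knob (a point): top centre of the upright round black ribbed knob on the truing arm, 170 mm from the pivot, 215 mm above the bench; knob 24 mm across, 34 mm high, fixed on the arm. The arm below is a 20 mm wide aluminium bar, 165 to 175 mm above the bench (28 mm round head under the knob, to 177 mm); it clears the nut's top by 8 mm. A thin pencil hangs under the knob to 3 mm above the stone.
- hex_key: black hexagon key lying flat, 38 x 114 x 8 mm; a bystander
- nut_grip (a point): point on the nut's axis 22 mm above its underside. How it locks: two lugs inside, hand not visible and different from start to start. Turned the wrong way it stops dead after about 0.1 rad; turned the right way it rises about 2 mm, is free from 1.1 rad on and lifts straight off from there up to a stop at about 2.1 rad (a quarter turn, 1.57 rad, is ideal). Turning takes under 0.5 N m.
- clamp_block: milled steel block with a slot, 40 x 60 x 28 mm, origin under its centre; a bystander
There are look-alikes about, which are no part of the job. Leave any orange look-alike of the nut alone.

How it is judged:
On the way, in this order (a step that is already met when the one before it is completed fails the run):
1. the truing arm is swung clear of the stone, the nut still locked on the spindle (value of joint truing_arm above 1 rad and z of nut in the frame of sharpener below 0.122 m), for 0.2 s.
2. the nut is off the spindle (z of nut in the frame of spindle_tip above 0.005 m and contact force between the fingers and nut above 1 N), for 0.2 s.
At the end, for the whole second after the job is handed in: The nut is held still in the fingers, upright within 0.3 rad, its underside at least 48 mm above the spindle tip and within 60 mm of the spindle axis, touching nothing of the machine; the truing arm stands at 1.0 rad or more, clear of the stone (z of nut in the frame of spindle_tip above 0.048 m and horizontal distance between nut and spindle_tip below 0.06 m and angle between nut's own z axis and vertical below 0.3 rad and linear speed of nut below 0.03 m/s and contact force between the fingers and nut above 1 N and contact force between nut and sharpener below 0.1 N and value of joint truing_arm above 1 rad); the arm keeps its last pose, push and grip.
It fails at once if a bystander is pushed away by more than 30 mm (distance of any of hex_key, clamp_block from where it was at the start of the episode above 0.03 m).
It fails at once if the robot presses on the stone with more than 40 N (contact force between the arm and stone above 40 N).
It fails at once if the nut is dropped beside the spindle (z of nut in the frame of sharpener below 0.1 m).
It also fails if it takes over 58 s, if anything falls off the work surface, if the arm or the gripper's body presses on something with over 40 N, if the wrist force passes 120 N, or if a joint passes its speed limit or range.

## Working session

There is one attempt and no reset: what is moved stays moved. The work goes in short steps, Python scripts to look and compute and a tool call to move; the robot and the scene stay as the last step left them, time stands still between calls to the robot, and variables do not carry over. Pictures are saved under pics/ and viewed, and the job is handed in when it is done.

Besides the shell and the picture viewer there is one more tool, called after "Call:" as name([rows], argument=value, ...), one row to a line, values as JSON. send_rows: Moves the arm, as the interface text tells. Its arguments: {"type":"object","properties":{"rows":{"type":"array","items":{"type":"object","properties":{"slide":{"type":"array","items":{"type":"number"}},"turn":{"type":"array","items":{"type":"number"}}}}},"fingers":{"type":"number"},"squeeze":{"type":"number"}},"required":["rows"]}

```bash
mkdir -p pics; ls
cat > h.py <<'E'
import numpy as np, cv2
from plant import readout, camera, job, r
def save(n,img): cv2.imwrite('pics/'+n+'.png', cv2.cvtColor(np.ascontiguousarray(img),cv2.COLOR_RGB2BGR))
def foc(c): return 200/np.tan(np.radians(c['vertical_fov'])/2)
def ray(c,u,v):
    f=foc(c); d=np.array([(u-c['cx'])/f,(v-c['cy'])/f,1.0]); return np.array(c['eye']), np.array(c['orientation'])@d
def onz(c,u,v,z):
    e,d=ray(c,u,v); return e+d*(z-e[2])/d[2]
def proj(c,p):
    f=foc(c); q=np.array(c['orientation']).T@(np.array(p)-np.array(c['eye'])); return q[:2]/q[2]*f+[c['cx'],c['cy']]
def cloud(c):
    f=foc(c); v,u=np.mgrid[0:400,0:640]; D=c['depth']
    P=np.stack([(u-c['cx'])/f*D,(v-c['cy'])/f*D,D],-1); W=P@np.array(c['orientation']).T+np.array(c['eye']); W[D==0]=np.nan; return W
E
python3 - <<'E'
from h import *
s=readout.observe(); print(s)
for n in ('side','top','wrist'):
    c=camera(n); save(n+'0',c['img']); np.savez(n+'0.npz',**{k:v for k,v in c.items()})
    print(n,{k:v for k,v in c.items() if k not in('img','depth')})
E
```

```text
pics
{'time_s': 0.0, 'q': array([-1.39779116,  0.62932698,  0.03842318,  1.518379  , -0.02697538,
        0.99632654, -0.01999065]), 'qvel': array([-0.00093491,  0.00062743, -0.00117866, -0.00194169, -0.00028836,
       -0.00203426,  0.00078006]), 'tau': array([ 4.87405705e-04, -5.63393605e+01,  1.22616660e+00, -1.93454808e+01,
        1.09517999e-02,  1.04465240e-02,  5.30303225e-06]), 'position': array([0.15356954, 0.63094018, 0.23039766]), 'tcp_rot': array([[ 2.36504853e-01,  9.71630216e-01, -4.21116658e-04],
       [ 9.71628407e-01, -2.36505225e-01, -1.87565197e-03],
       [-1.92203642e-03,  3.44318857e-05, -9.99998152e-01]]), 'wrist_force': array([ 0.06891069, -0.19346156,  0.20034377]), 'ft_torque': array([-0.00628211, -0.01245662, -0.03112409]), 'gripper_width': 0.0856883680119965}
side {'vertical_fov': 51.1447776272198, 'cx': 324.0451231022677, 'cy': 205.20388438143752, 'eye': array([-0.03623369, -0.07279346,  1.30884237]), 'orientation': array([[ 0.32649769, -0.82466584,  0.46187175],
       [-0.94518881, -0.28270466,  0.16338971],
       [-0.00416862, -0.48990237, -0.87176734]])}
top {'vertical_fov': 43.381637687398, 'cx': 316.842145735495, 'cy': 204.38803155990195, 'eye': array([0.45049969, 0.16934255, 1.44325046]), 'orientation': array([[ 0.02324237, -0.99595251,  0.08682386],
       [-0.99956995, -0.02470412, -0.01579924],
       [ 0.0178802 , -0.08641931, -0.99609839]])}
wrist {'vertical_fov': 65.70646984690485, 'cx': 321.97191399031135, 'cy': 201.49874975631442, 'mount': array([[ 9.99999406e-01,  6.42958692e-04,  8.80026140e-04,
         6.84064157e-04],
       [-8.81979186e-04,  9.51756570e-01,  3.06852819e-01,
        -7.87772553e-02],
       [-6.40276973e-04, -3.06853413e-01,  9.51756572e-01,
        -1.43940781e-01],
       [ 0.00000000e+00,  0.00000000e+00,  0.00000000e+00,
         1.00000000e+00]])}
```

View pics/side0.png

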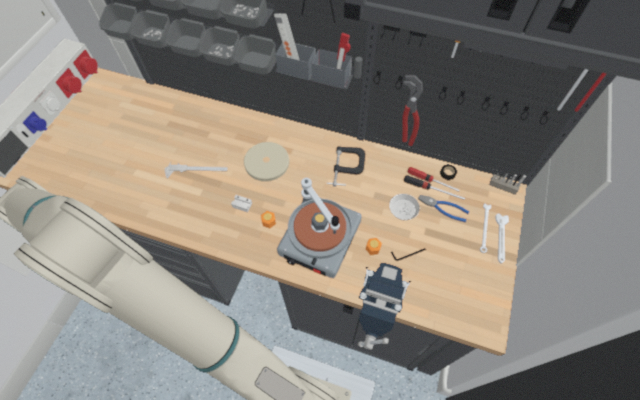

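View pics/top0.png

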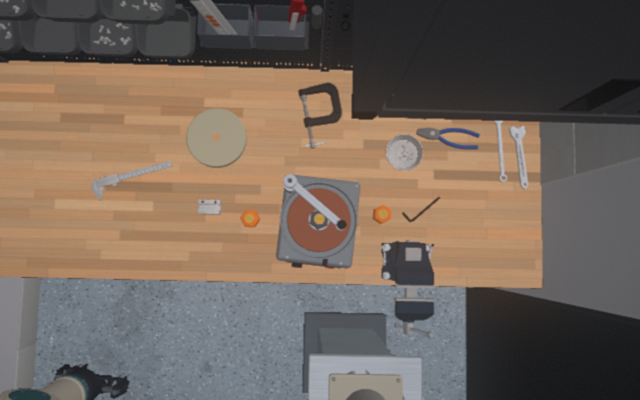

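View pics/wrist0.png

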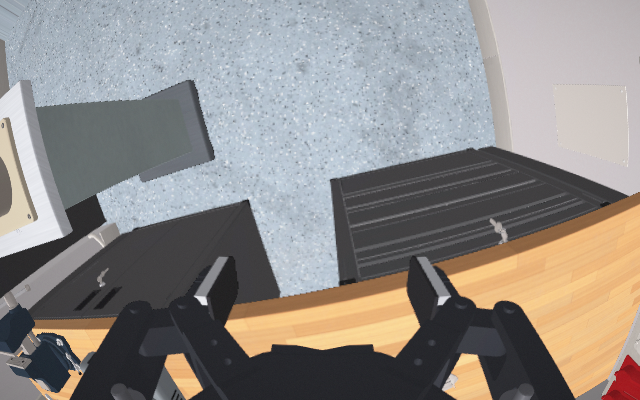

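The nut could be confused with the orange look-alikes at top px (250,218) and (383,214). The real nut is the dark one with the brass button at (319,219), under the truing arm. The pivot is at about (290,182) and the knob at about (341,224). Next I take a close crop and measure.

Run:
```python
from h import *
t=dict(np.load('top0.npz')); s=dict(np.load('side0.npz'))
a=cv2.resize(t['img'][165:275,265:370],None,fx=5,fy=5,interpolation=cv2.INTER_CUBIC)
b=cv2.resize(s['img'][170:275,270:375],None,fx=5,fy=5,interpolation=cv2.INTER_CUBIC)
save('crop_t',a);save('crop_s',b)
for n,c in(('top',t),('side',s)):
    W=cloud(c); im=c['img'].astype(int)
    # stone
    m=(im[...,0]>90)&(im[...,0]-im[...,1]>45)&(im[...,1]<90)&(W[...,2]>.07)&(W[...,2]<.14)
    P=W[m]; print(n,'stone',m.sum(),np.nanmedian(P,0))
    (x,y),rr=cv2.minEnclosingCircle(P[:,:2].astype(np.float32)); print(x,y,rr)
    m=(W[...,2]>.19)&(W[...,2]<.24)&(abs(W[...,0]-.45)<.25)&(abs(W[...,1]-.16)<.2)
    print('knob',m.sum(),np.median(W[m],0),np.argwhere(m).mean(0))
```

```text
top stone 2117 [0.51554765 0.14788725 0.11109432]
0.5269357562065125 0.14276722073554993 0.08245222270488739
knob 152 [0.60439604 0.20798687 0.19796087] [201.50657895 313.86184211]
side stone 513 [0.8620876  1.24449433 0.120246  ]
0.854939341545105 0.6078553199768066 0.680193305015564
knob 109 [0.51228886 0.09001397 0.2031395 ] [207.21100917 325.05504587]
```

View pics/crop_t.png

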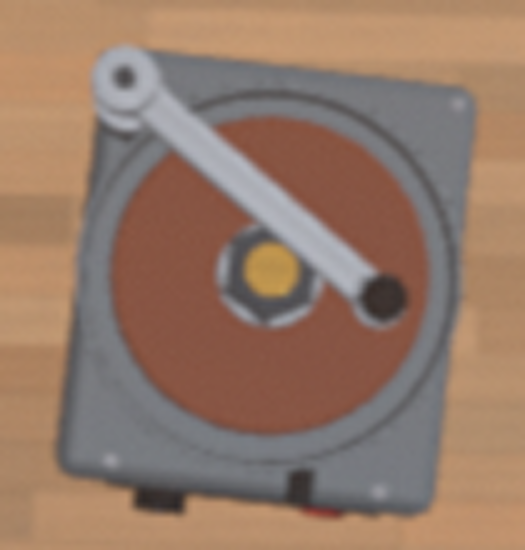

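View pics/crop_s.png

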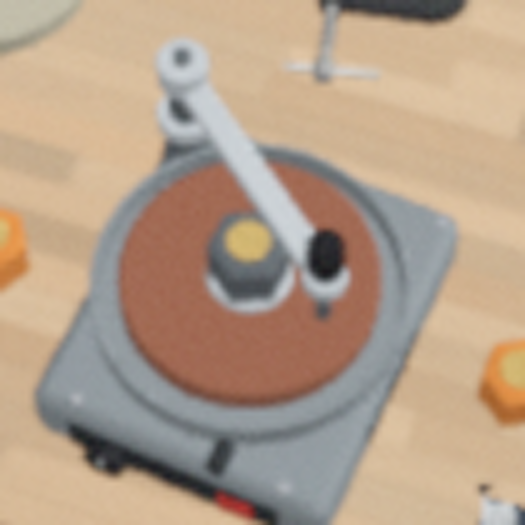

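```bash
cat >> h.py <<'E'
def tri(c1,p1,c2,p2):
    e1,d1=ray(c1,*p1); e2,d2=ray(c2,*p2)
    A=np.stack([d1,-d2],1); x=np.linalg.lstsq(A,e2-e1,rcond=None)[0]
    a=e1+d1*x[0]; b=e2+d2*x[1]; return (a+b)/2, np.linalg.norm(a-b)
E
python3 - <<'E'
from h import *
t=dict(np.load('top0.npz')); s=dict(np.load('side0.npz'))
T=lambda x,y:((x+.5)/5-.5+265,(y+.5)/5-.5+165)
S=lambda x,y:((x+.5)/5-.5+270,(y+.5)/5-.5+170)
for n,a,b in(('button',(272,270),(249,240)),('knob',(382,295),(326,243)),('pivot',(124,77),(182,58))):
    print(n,tri(t,T(*a),s,S(*b)),onz(t,*T(*a),{'button':.157,'knob':.215,'pivot':.175}[n]),onz(s,*S(*b),{'button':.157,'knob':.215,'pivot':.175}[n]))
im=t['img'].astype(int)
for n,c,box in(('t',t,(165,275,265,370)),('s',s,(170,275,270,375))):
    im=c['img'].astype(int); m=((im[...,0]-im[...,2]>35)&(im[...,1]<im[...,0]*.72)).astype(np.uint8)
    mm=np.zeros_like(m); a,b,cc,d=box; mm[a:b,cc:d]=m[a:b,cc:d]
    k=cv2.findContours(mm,cv2.RETR_EXTERNAL,cv2.CHAIN_APPROX_NONE)[0]; k=max(k,key=cv2.contourArea)
    h=cv2.convexHull(k); pts=np.array([onz(c,*p[0],.110)[:2] for p in h]).astype(np.float32)
    print(n,cv2.contourArea(h),cv2.minEnclosingCircle(pts), cv2.fitEllipse(pts))
# housing edges: corners top view at z?
for p in((158,54),(473,97),(432,513),(62,466)): print(T(*p),onz(t,*T(*p),.07))
# hex key, clamp, orange
for p in((250,218),(383,214),(208,207),(411,220),(438,198),(403,213)): print(p,onz(t,*p,.02))
E
```

```text
button (array([0.52625425, 0.14225009, 0.1592669 ]), np.float64(0.0008013719508588398)) [0.52621282 0.14256385 0.157     ] [0.52754631 0.14231617 0.157     ]
knob (array([0.51229668, 0.08880769, 0.21364348]), np.float64(0.0017174473551859035)) [0.51186191 0.08967505 0.215     ] [0.51201466 0.08784359 0.215     ]
pivot (array([0.61935813, 0.21941815, 0.19182166]), np.float64(0.0006262516893765464)) [0.62148758 0.22037597 0.175     ] [0.62937482 0.22353513 0.175     ]
t 3032.5 ((0.5267435908317566, 0.1428181380033493), 0.08362754434347153) ((0.5266656875610352, 0.14281226694583893), (0.16605806350708008, 0.16637545824050903), 80.44780731201172)
s 1922.0 ((0.5238038301467896, 0.14113008975982666), 0.08594496548175812) ((0.523848831653595, 0.14144103229045868), (0.1647128164768219, 0.1722704917192459), 112.41870880126953)
(296.2, 175.4) [0.64888699 0.20625523 0.07      ]
(359.2, 184.0) [0.62947156 0.03216384 0.07      ]
(351.0, 267.2) [0.40132426 0.05083162 0.07      ]
(277.0, 257.8) [0.42210649 0.25225505 0.07      ]
(250, 218) [0.53123468 0.33489021 0.02      ]
(383, 214) [ 0.55179311 -0.04197293  0.02      ]
(208, 207) [0.55950212 0.45450839 0.02      ]
(411, 220) [ 0.53664771 -0.12197247  0.02      ]
(438, 198) [ 0.60145643 -0.19892435  0.02      ]
(403, 213) [ 0.55604077 -0.09898962  0.02      ]
```

Call:
send_rows([
  {"slide": [0, 0, 50], "turn": [0, 0, 0]},
  {"slide": [30, -45, 0], "turn": [0, 0, 5.4]},
  {"slide": [30, -45, 0], "turn": [0, 0, 5.4]},
  {"slide": [30, -45, 0], "turn": [0, 0, 5.4]},
  {"slide": [30, -45, 0], "turn": [0, 0, 5.4]},
  {"slide": [30, -45, 0], "turn": [0, 0, 5.4]},
  {"slide": [30, -45, 0], "turn": [0, 0, 5.4]},
  {"slide": [30, -45, 0], "turn": [0, 0, 5.4]},
  {"slide": [30, -45, 0], "turn": [0, 0, 5.4]},
  {"slide": [30, -45, 0], "turn": [0, 0, 5.4]},
  {"slide": [30, -45, 0], "turn": [0, 0, 5.4]},
  {"slide": [30, -45, 0], "turn": [0, 0, 5.4]},
  {"slide": [28, -46, 0], "turn": [0, 0, 5.2]},
  {"slide": [0, 0, 0], "turn": [0, 0, 0]},
], fingers=0.4, squeeze=30)

```text
time_s: 1.9
position: [0.5136, 0.0851, 0.2809]
tcp_rot: [[-0.771, 0.637, 0.0], [0.637, 0.771, -0.002], [-0.002, -0.002, -1.0]]
wrist_force: [-0.9, -0.1, 0.5]
gripper_width: 0.0597
```

```bash
cat >> h.py <<'E'
def wcam():
    s=readout.observe(); c=camera('wrist'); T=np.eye(4);T[:3,:3]=s['tcp_rot'];T[:3,3]=s['position']
    M=T@np.array(c['mount']); c['eye']=M[:3,3]; c['orientation']=M[:3,:3]; return s,c
def wray(c,u,v):
    f=foc(c); a=np.array([u-c['cx'],v-c['cy']]); rr=np.hypot(*a); th=rr/f
    d=np.array([*(a/max(rr,1e-9)*np.sin(th)),np.cos(th)]); return c['eye'],c['orientation']@d
def wonz(c,u,v,z):
    e,d=wray(c,u,v); return e+d*(z-e[2])/d[2]
def wproj(c,p):
    f=foc(c); q=c['orientation'].T@(np.array(p)-c['eye']); rho=np.hypot(q[0],q[1]); th=np.arctan2(rho,q[2])
    return q[:2]/rho*th*f+[c['cx'],c['cy']]
E
python3 - <<'E'
from h import *
s,c=wcam(); save('wrist1',c['img']); np.savez('wrist1.npz',**c)
print(wproj(c,[.512,.089,.215]),wproj(c,[.619,.219,.175]),wproj(c,[.526,.1425,.157]))
E
```

```text
[326.40690873 217.7645003 ] [325.18391821 347.42245941] [349.64670742 245.0626544 ]
```

View pics/wrist1.png

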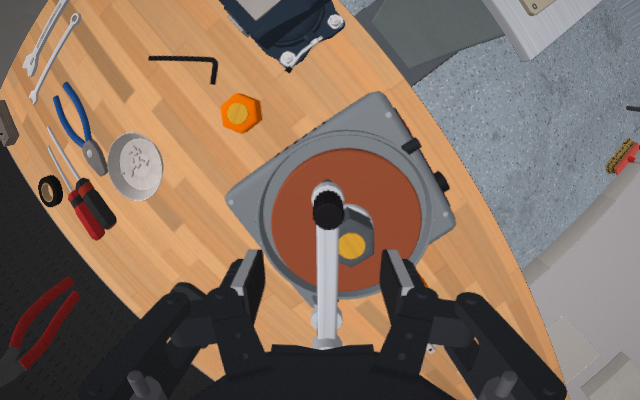

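The wrist picture shows the knob top at about (328,210), the nut's button at (352,246), and the arm running straight down the picture.

Run:
```python
from h import *
c=dict(np.load('wrist1.npz')); s=dict(np.load('top0.npz'))
save('w1c',cv2.resize(c['img'][170:290,260:420],None,fx=4,fy=4,interpolation=cv2.INTER_CUBIC))
for p in((328,210),(328,213)): print(wonz(c,*p,.215))
print(wonz(c,352,246,.157))
# bbox of dark knob
g=c['img'].max(2)[170:240,290:370]; m=(g<50).astype(np.uint8); n,l,st,ce=cv2.connectedComponentsWithStats(m); print(st[1:],ce[1:])
```

```text
[0.50733932 0.08510706 0.215     ]
[0.50878782 0.08688506 0.215     ]
[0.52486868 0.14476393 0.157     ]
[[ 23  21  31  39 935]] [[38.04705882 40.12085561]]
```

View pics/w1c.png

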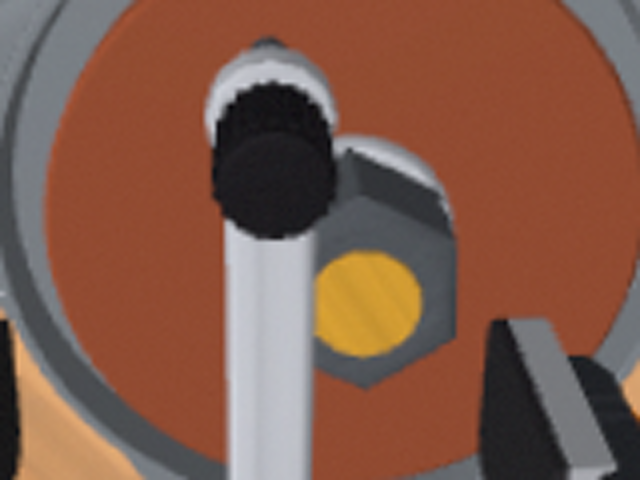

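Call:
send_rows([
  {"slide": [-2.5, 4, -20], "turn": [0, 0, 0]},
  {"slide": [0, 0, -25], "turn": [0, 0, 0]},
  {"slide": [0, 0, -25], "turn": [0, 0, 0]},
  {"slide": [0, 0, -25], "turn": [0, 0, 0]},
  {"slide": [0, 0, 0], "turn": [0, 0, 0]},
])

```text
time_s: 2.58
position: [0.5071, 0.0958, 0.1849]
tcp_rot: [[-0.778, 0.629, -0.004], [0.629, 0.778, -0.0], [0.003, -0.003, -1.0]]
wrist_force: [0.1, 0.1, -0.2]
gripper_width: 0.0599
```

Call:
send_rows([
  {"slide": [0, 0, 0], "turn": [0, 0, 0]},
  {"slide": [0, 0, 0], "turn": [0, 0, 0]},
  {"slide": [0, 0, 0], "turn": [0, 0, 0]},
  {"slide": [0, 0, 0], "turn": [0, 0, 0]},
], fingers=-0.2)

```text
time_s: 3.08
position: [0.5094, 0.0946, 0.1867]
tcp_rot: [[-0.776, 0.631, 0.001], [0.631, 0.776, 0.0], [-0.0, 0.001, -1.0]]
wrist_force: [0.3, -0.9, 0.3]
gripper_width: 0.0341
```

Run:
```python
from h import *
s,c=wcam(); save('w2',c['img']); print(s['position'],s['wrist_force'],s['gripper_width'])
print(wproj(c,[.511,.089,.215]))
# arc plan
pv=np.array([.619,.219]); p0=np.array([.511,.089]); v=p0-pv; print(np.hypot(*v),np.degrees(np.arctan2(v[1],v[0])))
d=np.radians(-5.); prev=p0; out=[]
for i in range(1,19):
    a=d*i; q=pv+np.array([[np.cos(a),-np.sin(a)],[np.sin(a),np.cos(a)]])@v; out.append((q-prev)*1000); prev=q
print(np.round(out,1).tolist(),prev)
```

```text
[0.50944009 0.09457875 0.18673472] [ 0.27321861 -0.89557746  0.28053184] 0.03405616340002814
[309.85807155 282.29723178]
0.16900887550658397 -129.71875937155488
[[-10.9, 9.9], [-10.0, 10.8], [-9.0, 11.7], [-8.0, 12.4], [-6.9, 13.0], [-5.7, 13.6], [-4.5, 14.0], [-3.3, 14.4], [-2.0, 14.6], [-0.7, 14.7], [0.6, 14.7], [1.9, 14.6], [3.1, 14.4], [4.4, 14.1], [5.6, 13.6], [6.7, 13.1], [7.9, 12.5], [8.9, 11.7]] [0.489 0.327]
```

View pics/w2.png

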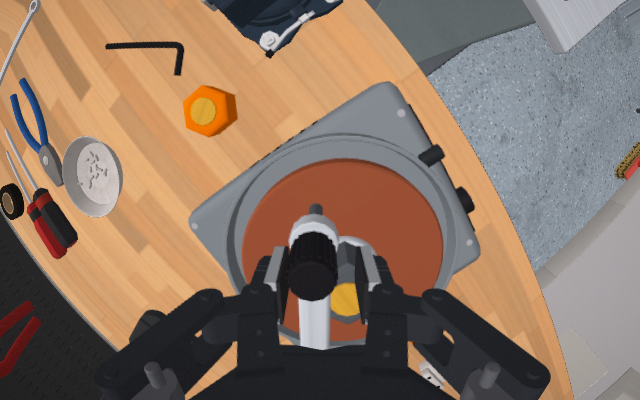

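The knob is caged between the pads, nearest the pad that will push it. Next I swing along the arc.

Call:
send_rows([
  {"slide": [-10.4, 10], "turn": [0, 0, -5]},
])

```text
invalid input
```

Call:
send_rows([
  {"slide": [-10.5, 10, 0], "turn": [0, 0, -5]},
  {"slide": [-9.6, 10.9, 0], "turn": [0, 0, -5]},
  {"slide": [-8.7, 11.7, 0], "turn": [0, 0, -5]},
  {"slide": [-7.6, 12.3, 0], "turn": [0, 0, -5]},
  {"slide": [-6.5, 12.9, 0], "turn": [0, 0, -5]},
  {"slide": [-5.4, 13.4, 0], "turn": [0, 0, -5]},
  {"slide": [-4.2, 13.8, 0], "turn": [0, 0, -5]},
  {"slide": [-3, 14.1, 0], "turn": [0, 0, -5]},
  {"slide": [-1.7, 14.3, 0], "turn": [0, 0, -5]},
])

```text
time_s: 4.25
position: [0.4523, 0.208, 0.1865]
tcp_rot: [[-0.1, 0.995, 0.001], [0.995, 0.1, -0.0], [-0.0, 0.001, -1.0]]
wrist_force: [0.8, -0.6, -0.1]
gripper_width: 0.0342
```

Call:
send_rows([
  {"slide": [-0.5, 14.4, 0], "turn": [0, 0, -5]},
  {"slide": [0.8, 14.4, 0], "turn": [0, 0, -5]},
  {"slide": [2.1, 14.3, 0], "turn": [0, 0, -5]},
  {"slide": [3.3, 14.1, 0], "turn": [0, 0, -5]},
  {"slide": [4.5, 13.7, 0], "turn": [0, 0, -5]},
  {"slide": [5.7, 13.3, 0], "turn": [0, 0, -5]},
  {"slide": [6.8, 12.7, 0], "turn": [0, 0, -5]},
  {"slide": [7.9, 12.1, 0], "turn": [0, 0, -5]},
  {"slide": [8.9, 11.4, 0], "turn": [0, 0, -5]},
  {"slide": [0, 0, 0], "turn": [0, 0, 0]},
  {"slide": [0, 0, 0], "turn": [0, 0, 0]},
])

```text
time_s: 5.62
position: [0.4911, 0.3279, 0.1862]
tcp_rot: [[0.629, 0.777, -0.001], [0.777, -0.629, -0.0], [-0.001, -0.0, -1.0]]
wrist_force: [-0.3, -0.7, -0.2]
gripper_width: 0.0341
```

Run:
```python
from h import *
s=readout.observe(); print(s['position'],s['wrist_force'],s['time_s'])
c=camera('top'); np.savez('top1.npz',**c)
save('t1',cv2.resize(c['img'][130:290,200:420],None,fx=3,fy=3,interpolation=cv2.INTER_CUBIC))
```

```text
[0.49107373 0.32785286 0.18616818] [-0.32059426 -0.65851734 -0.17310934] 5.625
```

View pics/t1.png

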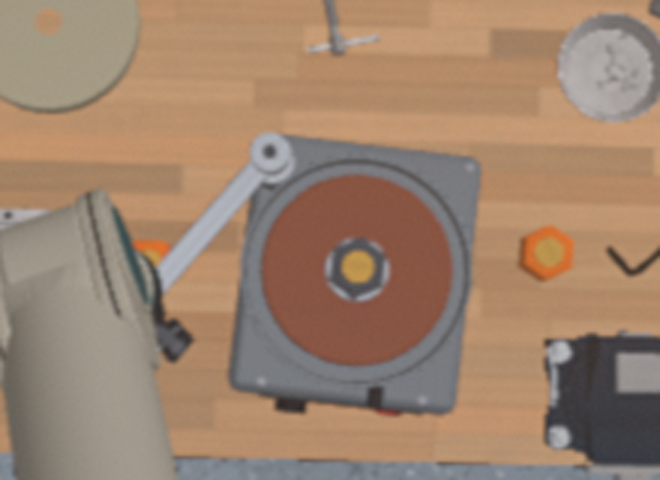

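Call:
send_rows([
  {"slide": [0, 0, 25], "turn": [0, 0, 0]},
  {"slide": [0, 0, 25], "turn": [0, 0, 0]},
  {"slide": [0, 0, 25], "turn": [0, 0, 0]},
  {"slide": [5, -27, 0], "turn": [0, 0, -3]},
  {"slide": [5, -27, 0], "turn": [0, 0, -3]},
  {"slide": [5, -27, 0], "turn": [0, 0, -3]},
  {"slide": [5, -26, 0], "turn": [0, 0, -3]},
  {"slide": [5, -26, 0], "turn": [0, 0, -3]},
  {"slide": [5, -26, 0], "turn": [0, 0, -3]},
  {"slide": [5, -26, 0], "turn": [0, 0, -3]},
  {"slide": [0, 0, 0], "turn": [0, 0, 0]},
  {"slide": [0, 0, 0], "turn": [0, 0, 0]},
], fingers=1)

```text
time_s: 7.18
position: [0.5265, 0.1439, 0.2612]
tcp_rot: [[0.867, 0.499, -0.0], [0.499, -0.867, 0.001], [0.0, -0.001, -1.0]]
wrist_force: [0.2, 0.4, 0.7]
gripper_width: 0.0854
```

Run:
```python
from h import *
s,c=wcam(); np.savez('wrist3.npz',**c); print(s['position'],s['gripper_width'],s['wrist_force'])
print(wproj(c,[.526,.1425,.157]))
save('w3',c['img']); 
t=camera('top'); save('t2',t['img']);
```

```text
[0.52649724 0.14394555 0.26121344] 0.0854081742811106 [0.19619688 0.40291363 0.74231797]
[319.93996463 202.00111067]
```

View pics/w3.png

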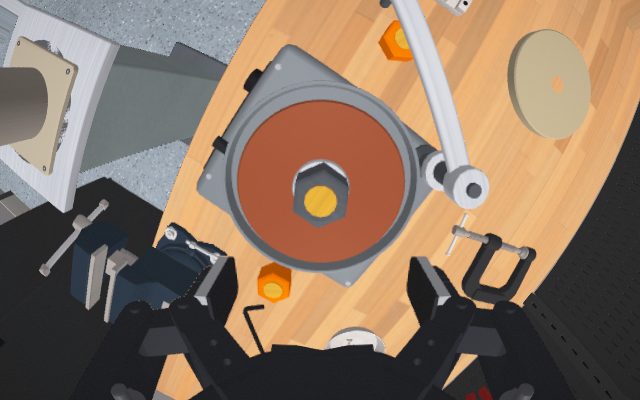

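View pics/t2.png

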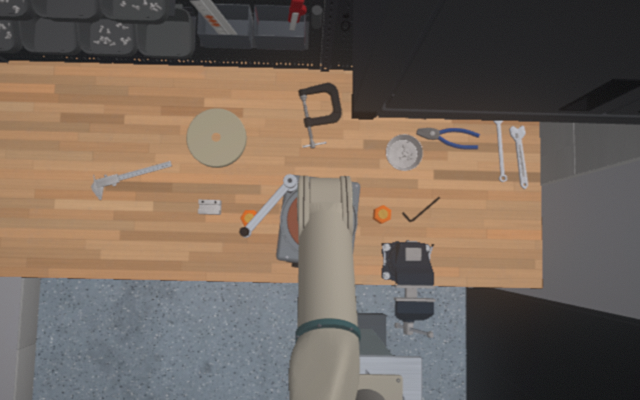

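The button is at (320,201), where I predicted it. The top view shows the arm out to the left, with the knob at (245,231). Next I measure the hexagon's yaw.

Run:
```python
from h import *
c=dict(np.load('wrist3.npz'))
save('w3c',cv2.resize(c['img'][145:245,270:370],None,fx=6,fy=6,interpolation=cv2.INTER_CUBIC))
t=dict(np.load('top1.npz')); k=onz(t,245,231,.215); print(k)
v=k[:2]-[.619,.219]; print(np.hypot(*v),'arm joint',np.radians(-140.4-(np.degrees(np.arctan2(v[1],v[0]))-360)))
```

```text
[0.48819703 0.32325227 0.215     ]
0.1672661138100435 arm joint 1.364070150903037
```

View pics/w3c.png

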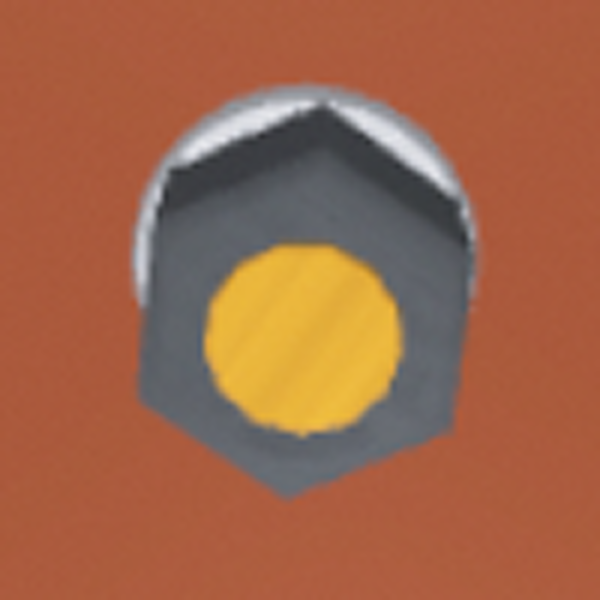

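Run:
```python
from h import *
c=dict(np.load('wrist3.npz'))
P=np.array([wonz(c,(x+.5)/6-.5+270,(y+.5)/6-.5+145,.154) for x,y in((323,147),(470,248),(453,432),(290,497),(137,400),(163,208))])
ctr=P.mean(0); d=P-ctr; print(ctr,np.hypot(d[:,0],d[:,1])); a=np.degrees(np.arctan2(d[:,1],d[:,0])); print(a, (a%60))
W=wonz(c,(302+.5)/6-.5+270,(338.5)/6-.5+145,.157); print('button',W)
t=dict(np.load('top1.npz')); s=dict(np.load('side0.npz'))
u=(358/3-.17+200,266/3-.17+130); print(onz(t,*u,.157)); e=c['eye']
# height by wrist1/wrist3
w1=dict(np.load('wrist1.npz')); 
e1,d1=wray(w1,365/4+260,304/4+170); e2,d2=wray(c,302/6+270,338/6+145)
A=np.stack([d1,-d2],1); x=np.linalg.lstsq(A,e2-e1,rcond=None)[0]; print('tri',e1+d1*x[0],e2+d2*x[1])
```

```text
[0.52547295 0.14447928 0.154     ] [0.02577066 0.02561002 0.02674059 0.02648715 0.02684577 0.02619845]
[ 114.69916146   56.07289961   -7.43209463  -65.16010616 -125.0452314
  169.41759366] [54.69916146 56.07289961 52.56790537 54.83989384 54.9547686  49.41759366]
button [0.52550558 0.14332136 0.157     ]
[0.52648801 0.14215146 0.157     ]
tri [0.52509875 0.14367352 0.15840757] [0.52575406 0.14360499 0.15852899]
```

Call:
send_rows([
  {"slide": [-0.5, -0.5, -25], "turn": [0, 0, -6]},
  {"slide": [0, 0, -30], "turn": [0, 0, 0]},
  {"slide": [0, 0, -30], "turn": [0, 0, 0]},
  {"slide": [0, 0, -25], "turn": [0, 0, 0]},
  {"slide": [0, 0, -15], "turn": [0, 0, 0]},
  {"slide": [0, 0, -8], "turn": [0, 0, 0]},
  {"slide": [0, 0, -5], "turn": [0, 0, 0]},
  {"slide": [0, 0, 0], "turn": [0, 0, 0]},
  {"slide": [0, 0, 0], "turn": [0, 0, 0]},
])

```text
time_s: 8.4
position: [0.5265, 0.143, 0.1239]
tcp_rot: [[0.914, 0.405, 0.001], [0.405, -0.914, 0.0], [0.001, 0.0, -1.0]]
wrist_force: [0.0, -0.4, 0.3]
gripper_width: 0.0853
```

Run:
```python
from h import *
s,c=wcam(); save('w4',c['img']); print(s['position'],s['tcp_rot'][:,0],s['wrist_force'],s['q'])
```

```text
[0.52646469 0.14296854 0.12390273] [0.91414559 0.40538431 0.00118344] [ 0.00421811 -0.41877559  0.27249016] [-0.59675321  0.66981963  0.43431757  1.92098077 -0.44925812  0.64583714
  0.53663607]
```

View pics/w4.png

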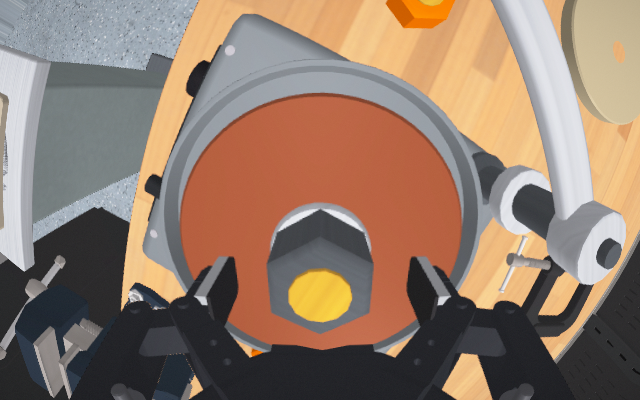

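The nut is centred between the pads with its flats parallel to them. Closing on it.

Call:
send_rows([
  {"slide": [0, 0, 0], "turn": [0, 0, 0]},
  {"slide": [0, 0, 0], "turn": [0, 0, 0]},
  {"slide": [0, 0, 0], "turn": [0, 0, 0]},
  {"slide": [0, 0, 0], "turn": [0, 0, 0]},
  {"slide": [0, 0, 0], "turn": [0, 0, 0]},
  {"slide": [0, 0, 0], "turn": [0, 0, 0]},
], fingers=-1, squeeze=70)

```text
time_s: 9.2
position: [0.526, 0.1429, 0.1238]
tcp_rot: [[0.914, 0.405, 0.0], [0.405, -0.914, 0.0], [0.0, -0.0, -1.0]]
wrist_force: [-2.2, -0.1, 4.9]
gripper_width: 0.0448
```

Run:
```python
from h import *
s=readout.observe(); print(s['position'],s['tcp_rot'][:,0],s['wrist_force'],s['ft_torque'],s['gripper_width'])
```

```text
[0.52604453 0.14288635 0.12376934] [9.14206699e-01 4.05248118e-01 2.73405869e-04] [-2.21571118 -0.06906399  4.90942054] [-0.00339122  0.37173346  0.01860783] 0.044847236994300994
```

Call:
send_rows([
  {"slide": [0, 0, 0], "turn": [0, 0, 4]},
  {"slide": [0, 0, 0], "turn": [0, 0, 4]},
  {"slide": [0, 0, 0], "turn": [0, 0, 2]},
  {"slide": [0, 0, 0], "turn": [0, 0, 0]},
])

```text
time_s: 9.7
position: [0.5261, 0.1427, 0.1238]
tcp_rot: [[0.832, 0.555, 0.0], [0.555, -0.832, 0.001], [0.001, -0.001, -1.0]]
wrist_force: [-1.7, 0.0, 5.8]
gripper_width: 0.0447
```

Run:
```python
from h import *
s=readout.observe(); print(s['position'],s['tcp_rot'][:,0],s['wrist_force'],s['ft_torque'],s['gripper_width'])
print(np.degrees(np.arctan2(s['tcp_rot'][1,0],s['tcp_rot'][0,0])))
```

```text
[0.52611584 0.14272649 0.12375567] [8.32031668e-01 5.54727587e-01 7.79425558e-04] [-1.72089543  0.01263989  5.80548009] [ 0.03820098  0.34085349 -0.90879138] 0.04468099772357464
33.691965331928444
```

Counterclockwise gave 0.91 N m, so it is probably at its stop. Now I try clockwise.

Call:
send_rows([
  {"slide": [0, 0, 0], "turn": [0, 0, -4]},
  {"slide": [0, 0, 0], "turn": [0, 0, -4]},
  {"slide": [0, 0, 0], "turn": [0, 0, -4]},
  {"slide": [0, 0, 0], "turn": [0, 0, -4]},
  {"slide": [0, 0, 0], "turn": [0, 0, -4]},
  {"slide": [0, 0, 0], "turn": [0, 0, 0]},
])

```text
time_s: 10.45
position: [0.5263, 0.1425, 0.1238]
tcp_rot: [[0.971, 0.24, 0.001], [0.24, -0.971, -0.0], [0.001, 0.0, -1.0]]
wrist_force: [-0.0, -0.3, 5.2]
gripper_width: 0.0449
```

Run:
```python
from h import *
s=readout.observe(); print(s['position'],s['tcp_rot'][:,0],s['wrist_force'],s['ft_torque'],s['gripper_width'])
print(np.degrees(np.arctan2(s['tcp_rot'][1,0],s['tcp_rot'][0,0])))
```

```text
[0.52632609 0.14254488 0.12375478] [9.70886047e-01 2.39540933e-01 6.51764020e-04] [-5.08934251e-04 -3.43263907e-01  5.23790957e+00] [-0.16507382  0.23340076 -0.10865157] 0.04487900192170869
13.859450475586828
```

Call:
send_rows([
  {"slide": [0, 0, 0], "turn": [0, 0, -4]},
  {"slide": [0, 0, 0], "turn": [0, 0, -4]},
  {"slide": [0, 0, 0], "turn": [0, 0, -4]},
  {"slide": [0, 0, 0], "turn": [0, 0, 0]},
])

```text
time_s: 10.95
position: [0.5268, 0.1428, 0.1239]
tcp_rot: [[0.999, 0.033, 0.002], [0.033, -0.999, -0.0], [0.002, 0.0, -1.0]]
wrist_force: [-0.3, 0.1, 6.0]
gripper_width: 0.045
```

Run:
```python
from h import *
s,c=wcam(); print(s['position'],s['tcp_rot'][:,0],s['wrist_force'],s['ft_torque'],s['gripper_width'])
print(np.degrees(np.arctan2(s['tcp_rot'][1,0],s['tcp_rot'][0,0])))
save('w5',cv2.resize(c['img'][180:380,220:420],None,fx=3,fy=3))
```

```text
[0.52682344 0.14278189 0.1238991 ] [0.99946479 0.03266631 0.00174642] [-0.27668715  0.07837104  5.95478864] [-0.07342233  0.10256444 -0.01541731] 0.044958829846280426
1.8719773603721068
```

View pics/w5.png

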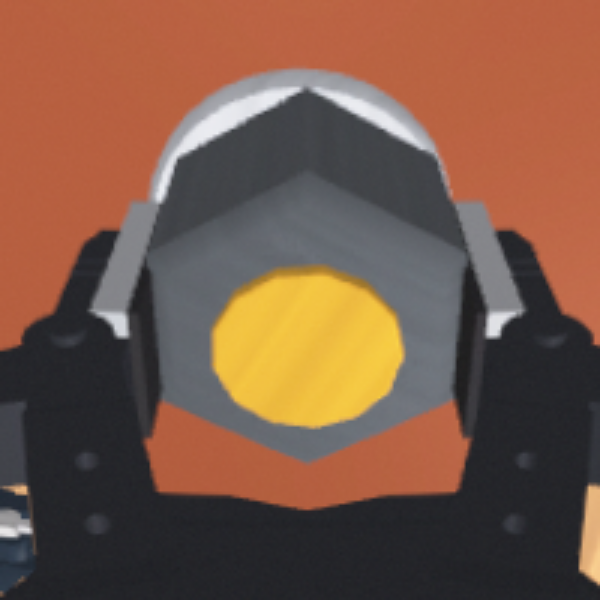

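Clockwise turns freely, and the nut stays aligned with the jaws. It loosens clockwise. I go on to a quarter turn in total.

Call:
send_rows([
  {"slide": [0, 0, 0.2], "turn": [0, 0, -5]},
  {"slide": [0, 0, 0.2], "turn": [0, 0, -5]},
  {"slide": [0, 0, 0.2], "turn": [0, 0, -5]},
  {"slide": [0, 0, 0.2], "turn": [0, 0, -5]},
  {"slide": [0, 0, 0.2], "turn": [0, 0, -5]},
  {"slide": [0, 0, 0.2], "turn": [0, 0, -5]},
  {"slide": [0, 0, 0.2], "turn": [0, 0, -5]},
  {"slide": [0, 0, 0.2], "turn": [0, 0, -5]},
  {"slide": [0, 0, 0], "turn": [0, 0, 0]},
])

```text
time_s: 12.12
position: [0.5264, 0.1423, 0.1253]
tcp_rot: [[0.786, -0.618, 0.001], [-0.618, -0.786, -0.001], [0.001, 0.0, -1.0]]
wrist_force: [-1.3, -1.6, 6.2]
gripper_width: 0.0447
```

Run:
```python
from h import *
s=readout.observe(); print(s['position'],s['wrist_force'],s['ft_torque'],s['gripper_width'],s['q'])
print(np.degrees(np.arctan2(s['tcp_rot'][1,0],s['tcp_rot'][0,0])))
```

```text
[0.5263564  0.14227677 0.12530298] [-1.296033   -1.62455272  6.17955081] [-0.22072672  0.24603677 -0.05581377] 0.044703543776705296 [-0.77358158  0.7506956   0.74116528  1.92506614 -0.73263661  0.75776458
 -0.27114674]
-38.14889355994331
```

Call:
send_rows([
  {"slide": [0, 0, 0.2], "turn": [0, 0, -5]},
  {"slide": [0, 0, 0], "turn": [0, 0, -5]},
  {"slide": [0, 0, 0], "turn": [0, 0, -5]},
  {"slide": [0, 0, 0], "turn": [0, 0, -5]},
  {"slide": [0, 0, 0], "turn": [0, 0, -5]},
  {"slide": [0, 0, 0], "turn": [0, 0, -3]},
  {"slide": [0, 0, 0], "turn": [0, 0, 0]},
])

```text
time_s: 13.0
position: [0.527, 0.1426, 0.1256]
tcp_rot: [[0.406, -0.914, 0.002], [-0.914, -0.406, -0.001], [0.001, -0.002, -1.0]]
wrist_force: [0.9, 0.0, 4.4]
gripper_width: 0.0448
```

Run:
```python
from h import *
s,c=wcam(); print(s['position'],s['wrist_force'],s['ft_torque'],s['gripper_width'])
print(np.degrees(np.arctan2(s['tcp_rot'][1,0],s['tcp_rot'][0,0])))
save('w6',cv2.resize(c['img'][180:380,220:420],None,fx=3,fy=3))
```

```text
[0.52699862 0.14260603 0.12555812] [0.94256563 0.01306498 4.40524218] [-0.11277928 -0.15751416 -0.03007201] 0.04477630072721965
-66.0592516154514
```

View pics/w6.png

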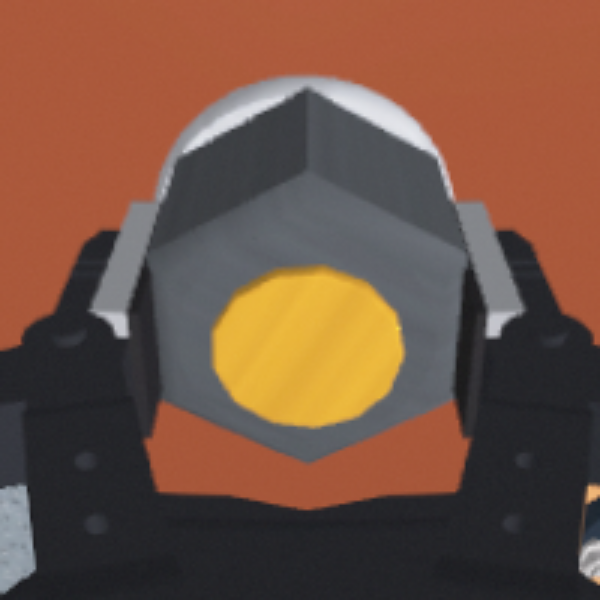

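The nut has followed the quarter turn. Lifting straight up, gently at first.

Call:
send_rows([
  {"slide": [0, 0, 2], "turn": [0, 0, 0]},
  {"slide": [0, 0, 2], "turn": [0, 0, 0]},
  {"slide": [0, 0, 2], "turn": [0, 0, 0]},
  {"slide": [0, 0, 0], "turn": [0, 0, 0]},
])

```text
time_s: 13.55
position: [0.5256, 0.1431, 0.1309]
tcp_rot: [[0.406, -0.914, -0.001], [-0.914, -0.406, 0.0], [-0.0, 0.001, -1.0]]
wrist_force: [-0.4, -0.2, -0.9]
gripper_width: 0.0451
```

Run:
```python
from h import *
s=readout.observe(); print(s['position'],s['wrist_force'],s['ft_torque'],s['gripper_width'])
```

```text
[0.52561524 0.14305066 0.13092961] [-0.3507745  -0.22205001 -0.85490554] [-0.00377017  0.00984826 -0.04433037] 0.045142635264492435
```

The nut is free: the force shows only its weight. Now the rest of the lift.

Call:
send_rows([
  {"slide": [0, 0, 5], "turn": [0, 0, 0]},
  {"slide": [0, 0, 6], "turn": [0, 0, 0]},
  {"slide": [0, 0, 8], "turn": [0, 0, 0]},
  {"slide": [0, 0, 8], "turn": [0, 0, 0]},
  {"slide": [0, 0, 8], "turn": [0, 0, 0]},
  {"slide": [0, 0, 10], "turn": [0, 0, 0]},
  {"slide": [0, 0, 10], "turn": [0, 0, 0]},
  {"slide": [0, 0, 10], "turn": [0, 0, 0]},
  {"slide": [0, 0, 10], "turn": [0, 0, 0]},
  {"slide": [0, 0, 10], "turn": [0, 0, 0]},
  {"slide": [0, 0, 5], "turn": [0, 0, 0]},
  {"slide": [0, 0, 0], "turn": [0, 0, 0]},
  {"slide": [0, 0, 0], "turn": [0, 0, 0]},
  {"slide": [0, 0, 0], "turn": [0, 0, 0]},
  {"slide": [0, 0, 0], "turn": [0, 0, 0]},
])

```text
time_s: 15.42
position: [0.5259, 0.1428, 0.2209]
tcp_rot: [[0.405, -0.914, -0.0], [-0.914, -0.405, -0.0], [0.0, 0.0, -1.0]]
wrist_force: [-0.9, -0.3, -1.6]
gripper_width: 0.045
```

Run:
```python
from h import *
s,c=wcam(); print(s['position'],s['wrist_force'],s['gripper_width'],np.abs(s['qvel']).max())
save('w7',c['img'])
t=camera('top'); save('t7',cv2.resize(t['img'][130:290,180:440],None,fx=3,fy=3))
d=camera('side'); save('s7',cv2.resize(d['img'][130:290,210:430],None,fx=3,fy=3))
```

```text
[0.52590768 0.14282704 0.22089481] [-0.9139174  -0.25778464 -1.5827902 ] 0.04502606177184353 0.002025759657596885
```

View pics/w7.png

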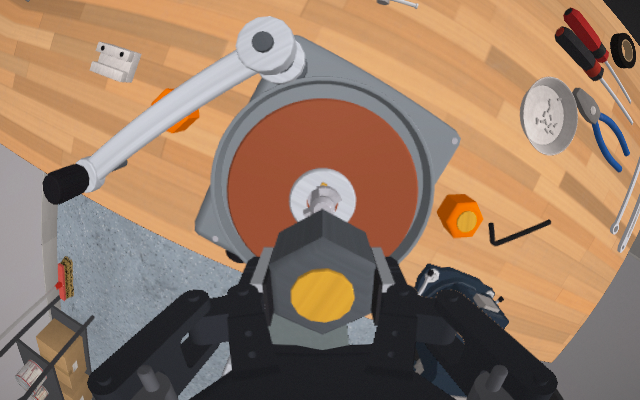

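View pics/s7.png

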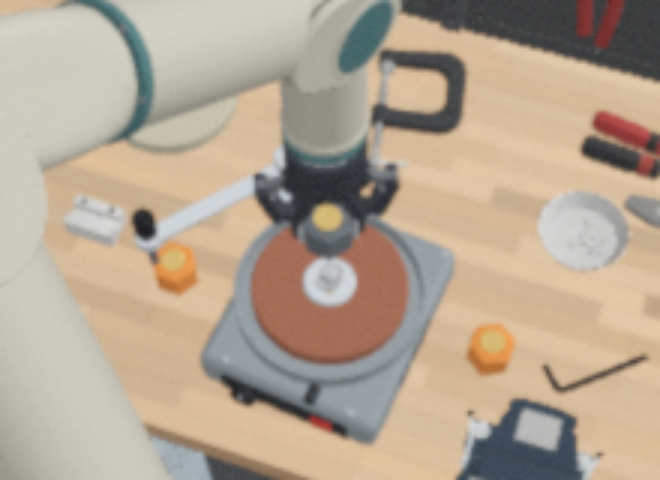

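View pics/t7.png

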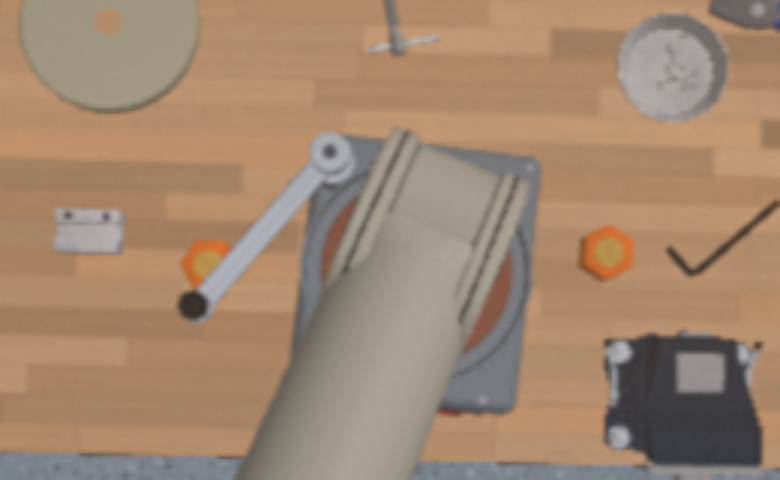

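The wrist and side views show the nut upright in the pads and the bare spindle nose below it. The truing arm is out to the left and the bystanders have not moved. The nut's underside should be at about 0.213 m, roughly 72 mm above the tip. Handing in.

```bash
python3 -c "
from plant import job; print(job.job_done())"
```

```text
the job is handed in; nothing more can be done
None
```

The nut is off the spindle and held upright above it, and I handed the job in at about 15.6 s of the 58 s; no verdict is reported.

- **Truing arm:** I caged the knob between the half-open fingers and swung the arm out along its arc. The top view put it at about 1.36 rad, above the 1.0 rad needed, and it still looked the same at the end.
- **Which way it loosens:** I gripped the nut on two flats at 70 N. Counterclockwise met about 0.9 N m, so that was the wrong way. Clockwise, seen from above, it turned freely. I took it a quarter turn and lifted it straight off, and the spring force disappeared.
- **Final state:**
  - The underside is about 72 mm above the tip, worked out from how far the tool rose.
  - The tool is within about 1 mm of the spindle axis, and the nut looks upright in the wrist view.
  - The wrist force shows only about the nut's weight, the finger opening is steady at 45 mm, and the joints are at rest.
  - The clamp block, hex key and both orange look-alikes are where they were.

**Checks that disagreed:**
- Estimates of the knob, pivot and nut positions differed by 1 to 3 mm between views.
- When I felt for the direction, the fingers turned about 10°, though the nut should stop after about 6°. The pads or the gripper therefore gave by a few degrees, but the jaws were still on the flats afterwards.
- One move call was refused because I left out a number; nothing moved.

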